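Bleed position of the feed pot lid

ROBOT

A 6-joint arm with a two-finger parallel gripper is mounted at the origin on the work surface. World frame = base frame: x ahead of the robot, y to its left, z up, the work surface at z = 0. Lengths are in m, angles in rad, forces in N, time in s.
With the tool pointing down it reaches from about 0.3 to 0.775 m from the base axis. Payload 14.6 kg.
Tool frame: the origin (TCP) lies on the centre line of the jaws, within the pads' length; the fingertips stand 19 mm ahead of it and the grasp point (between the pads) is the TCP; y points along the fingers, x is the direction in which the jaws open and shut, and the axes are right-handed (so a half turn about y gives the same grasp; the last joint's range is limited). The gripper opens to 94 mm and grips with 3 to 60 N. Pads are 16 mm wide; open, the fingers measure 119 mm over their backs; the gripper's body (75 mm by 177 mm) begins 78 mm behind the grasp point.
Start: joints at [1.124, 0.3, 1.521, -0, 1.321, -0.067], TCP at [0.204, 0.511, 0.202] pointing down, gripper open.
Joint ranges: [-3.03, 3.03], [-0.79, 2.21], [0.23, 2.52], [-1.04, 4.18], [0, 3.07], [-2.55, 2.55]. Speed limits (rad/s): [2.22, 2.22, 2.57, 3.14, 3.14, 3.14].

INTERFACE

Orientations are given as [roll, pitch, yaw] about the fixed x, y, z axes, in that order (R = Rz(yaw) Ry(pitch) Rx(roll)).
In Python, from station import get_obs, cams, workorder gives the robot as it stands.
- The arm moves only by the shell command python3 -m handwheel 'ROWS' [FORCE]. ROWS is JSON, a list of rows, each an object of numbers: "fingers": the opening, from -1 (shut) to 1 (fully open); "x", "y", "z": the shift along the tool's x, y, z in m; "spin": the turn about the tool's y in degrees. In form: [{"fingers": .., "x": .., "y": .., "z": .., "spin": ..}, ...]. A call has exactly 10 rows; each row is the pose to reach, as a shift and turn from the pose commanded when the call began, along the tool's axes at that moment; what a row does not reach only later rows make up. A row lasts 1/10 s, in which the tool goes at most 50 mm and 8.59 degrees, less where a joint would pass 70% of its speed; a pose out of reach is approached as far as the arm can. A call with a gripper value outside its range is refused whole. The fingers move at their own pace and stop on an object; FORCE is the grip in N (left out, the last holds). Time passes only in rows, so rows that repeat a pose let the fingers close, or fill a call up. It gives the time, the measured TCP pose, the force and the opening at its end, in the units of the state.
- get_obs(): the state, without advancing time (a new reading comes with each control period).
- cams.camera(name): name is "scene" or "top"; returns (picture, depth): 384x512x3 uint8, red, green, blue; 384x512 float32, m along the optical axis (not along the pixel's ray), 0 where there is no reading.
- cams.get_calibration(name): a dict with "fx", "fy", "cx", "cy" (pixels), "dist" ([k1, k2, p1, p2, k3] as OpenCV has them; the pictures are not rectified), "view" (4x4, takes a point from world to camera coordinates). Camera axes: x right, y down, z forward; pixel columns grow to the right and rows downward; lengths in m; the calibration is good to about 2 mm. A picture is of the moment at which its call begins. get_calibration takes no time and is no camera call.
- workorder.hand_in(): hands the job in, once; it reports no verdict.
The state is a dict: "time_s": time; "qpos": joint angles; "joint_vel": joint speeds; "tau": joint torques, N m; "ee_pos": TCP position; "eef_rot": TCP orientation; "force": force on the tool from outside, world axes, zero at the start; "moment": the same for the moment, N m; "grip_width": finger opening in m.
Only numpy, scipy, OpenCV 4.12 (cv2) and the standard library are available. Lean on these libraries where they do the work, as an engineer would, in place of code of your own. Each camera call takes 0.05 s, during which the arm holds its last target. There are 200 camera calls.

TASK

The feed pot of the drip-watering unit on the balcony bench has just been refilled. First turn the unit's timer dial back to its zero stop so that the pump is off, then fit the blue bayonet lid into the pot and turn it clockwise half-way, to the white bleed marks, never so far that it clicks locked. Finish still gripping the lid there, keeping it steady so that I can prime the air out, and leave the saucers, brush, mister and watering can as they are.

Things in the scene. Friction and masses are not known exactly. Their poses are not given: they have to be found in the camera images.
- pot: Green feed pot, fixed on the watering unit (dark tank 110 x 320 mm, 50 mm high; cannot be moved). Origin: centre of its mouth at rim level, 106 mm above the bench; z up, x through its two entry gaps. Collar diameter 116 mm, mouth inside the lip 69 mm. Under the 6 mm thick pale lip runs a 12 mm high channel out to radius 44 mm for the lid's lugs. The timer's axis is 170 mm away along the pot's -y.
- pot_gap (a point): One of the two entry gaps in the pot's lip, on the pot's +x axis at radius 39 mm, rim level; the other lies opposite. Each is about 20 mm wide and reaches out to radius 44 mm. A lug that is down in a gap can travel only clockwise (seen from above) under the lip; a rib blocks it the other way after about 7 deg.
- bleed_mark (a point): One of the two white bleed marks on the pot's collar, at radius 52 mm, 40 deg clockwise from pot_gap seen from above (the other is opposite); half-way of the lid's turn. The lid's white marks point at them there. The lid turns freely up to about 58 deg; then two sprung fingers begin to rub on the lugs.
- lock_mark (a point): One of the two red lock marks on the pot's collar, at radius 52 mm, 82 deg clockwise from pot_gap, where the lid meets its end stop. The sprung fingers click in behind the lugs and lock the lid at about 76 deg.
- lid_grip (a point): Loose blue bayonet lid, about 110 g, standing upright on the bench. This point is on its axis in the middle of the grip bar's width, 24 mm above the flange's top face and 53 mm above the lid's bottom. z up, x along the bar. Bar 62 mm long, 14 mm thick (grip across this, along y), 36 mm high, its top 12 mm above this point. The lid is the same after half a turn.
- lid_flange (a point): Centre of the underside of the lid's flange, 31 mm below lid_grip, same axes. Flange diameter 94 mm, 7 mm thick; it rests on the pot's rim, so this point meets the pot's origin when the lid is in. Below it the plug, diameter 63 mm, 22 mm deep, chamfered at the foot.
- lid_lug (a point): Tip of one of the lid's two lugs, on the lid's +x axis at radius 40.5 mm, 11 mm below the flange's underside; the other is opposite at -x, both under the ends of the bar and the white marks on the flange. Lugs round, chamfered below, 12 mm wide, 6 mm high, tops 8 mm under the flange: a seated lid has 2 mm of play upward under the lip.
- timer (a joint): Angle of the timer dial in rad: 0 at its zero stop (pump off), larger when turned clockwise seen from above; turned back anticlockwise by hand until it stops. Stiff to about 0.04 Nm, stays where it is left. Starts between 0.6 and 1.4.
- timer_grip (a point): White timer dial (disc diameter 62 mm) with an upright fin: this point is on the dial's vertical axis inside the fin, 22 mm above the disc and 98 mm above the bench. Fin 52 mm long along this point's x axis, 13 mm thick along y, 34 mm high, its top 12 mm above this point; one end of its top is marked red, which points to the red tick (pot's -x direction) at zero. Axes turn with the dial, z up.
- saucers_mid (a point): Bystander: stack of terracotta-coloured plastic saucers, diameter 120 mm, 43 mm high; point on its axis half-way up.
- brush_mid (a point): Bystander: wooden-handled hand brush lying flat, about 167 mm long along its x axis, 36 mm high; point near its middle, 20 mm up.
- mister_mid (a point): Bystander: green glass plant mister with a brass pump head, diameter 72 mm, 111 mm high; point on its axis 50 mm up.
- can_mid (a point): Bystander: small blue sprinkling can, body diameter 104 mm, handle top 124 mm high, spout along its +x axis reaching 150 mm from its axis; point on the body's axis 50 mm up.
Things that resemble listed ones, but are neither listed nor needed, are in the scene too. Of the things that look like the part that bears lid_grip, take the one that is farthest to the robot's right at the start.

How it is judged:
By the outcome, as a careful person would: the job done as asked, in the order asked, and still so for the second after the job is handed in, while the arm keeps its last pose, push and grip.
It also fails if it takes over 64 s, if anything falls off the work surface, if the arm or the gripper's body presses on something with over 40 N, if the wrist force passes 120 N, or if a joint passes its speed limit or range.

## Working session

There is one attempt and no reset: what is moved stays moved. The work goes in short steps, Python scripts to look and compute and a shell command to move; the robot and the scene stay as the last step left them, time stands still between calls to the robot, and variables do not carry over. Pictures are saved under pics/ and viewed, about 8 in all and at most 12, crops included, and the job is handed in when it is done.

```bash
ls; mkdir -p pics
cat > h.py <<'E'
import numpy as np, cv2
from station import get_obs, cams, workorder
def cal(n):
    c=cams.get_calibration(n); K=np.array([[c['fx'],0,c['cx']],[0,c['fy'],c['cy']],[0,0,1]]); return K,np.array(c['dist'],float),np.array(c['view'])
def ray(n,uv):
    K,d,V=cal(n); p=cv2.undistortPoints(np.array(uv,float).reshape(-1,1,2),K,d).reshape(-1,2)
    D=np.c_[p,np.ones(len(p))]@V[:3,:3]; o=-V[:3,:3].T@V[:3,3]; return o,D
def onplane(n,uv,z):
    o,D=ray(n,uv); return o+D*((z-o[2])/D[:,2])[:,None]
def proj(n,P):
    K,d,V=cal(n); return cv2.projectPoints(np.array(P,float).reshape(-1,3),cv2.Rodrigues(V[:3,:3])[0],V[:3,3],K,d)[0].reshape(-1,2)
def world(n,uv,dep):
    o,D=ray(n,uv); return o+D*np.array(dep).reshape(-1,1)
E
python3 - <<'E'
from h import *
for n in ('scene','top'):
    im,d=cams.camera(n); np.savez(f'pics/{n}0.npz',im=im,d=d)
    cv2.imwrite(f'pics/{n}0.png',cv2.resize(im[:,:,::-1],(800,600),interpolation=cv2.INTER_CUBIC))
    o,_=ray(n,[[256,192]]); print(n,o,onplane(n,[[256,192]],0),(d==0).mean())
print(get_obs())
E
```

```text
pics
scene [1.40675959 0.10673501 1.03943036] [[ 0.39515362 -0.02191965  0.        ]] 0.003962198893229167
top [ 0.38565668 -0.011241    1.19555454] [[0.49651742 0.01002774 0.        ]] 0.004185994466145833
{'time_s': 0.1, 'qpos': array([ 1.12439600e+00,  3.00431055e-01,  1.52153058e+00,  2.74631597e-05,
        1.32072780e+00, -6.66133604e-02]), 'joint_vel': array([ 1.80982206e-04, -3.23708536e-04, -1.20716257e-03, -7.88052238e-04,
        8.03487532e-04, -8.64042895e-05]), 'tau': array([-1.88293166e-04, -5.32648873e+01, -3.53279865e+01,  7.09624845e-02,
        2.36188306e-02, -1.20419284e-05]), 'ee_pos': array([0.20379101, 0.51057977, 0.20122967]), 'eef_rot': array([-1.57069678e+00,  1.09257516e-03,  1.19100260e+00]), 'force': array([ 0.33816159, -0.46460094, -0.46259722]), 'moment': array([-0.0351255 ,  0.00355832, -0.03472224]), 'grip_width': 0.09423396613899343}
```

View pics/top0.png

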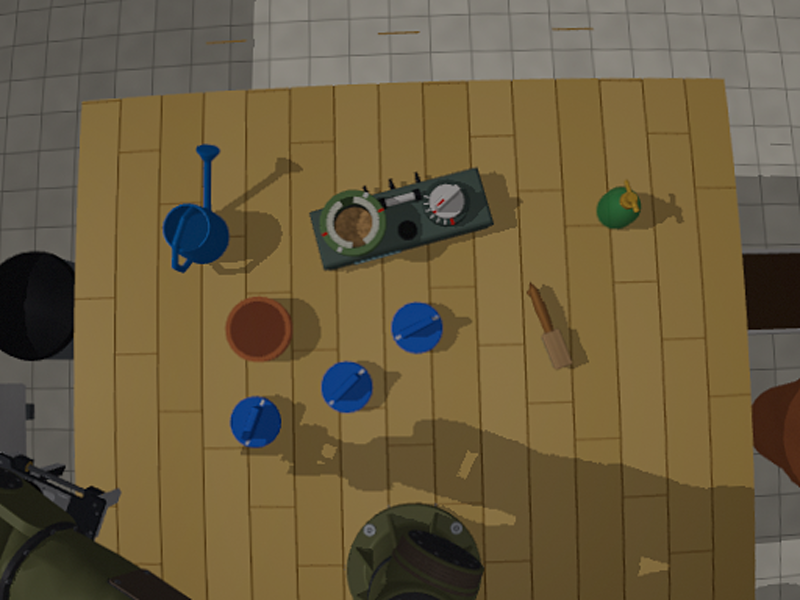

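View pics/scene0.png

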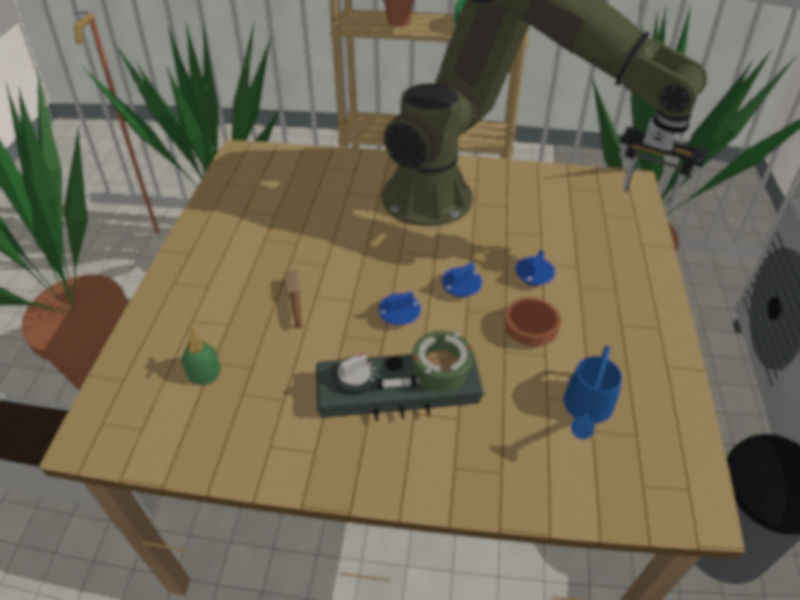

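The top view shows three blue lids, at (417,328), (347,387) and (256,422) in the 800 px picture. The robot's right is image right, so I take the lid at (417,328). The pot is at (352,222), the dial at (447,203), and the bystanders are well clear. Next I'll measure and confirm the choice in a crop.

```bash
cat > meas.py <<'E'
from h import *
def comps(n,mask,amin):
    k,l,s,c=cv2.connectedComponentsWithStats(mask.astype(np.uint8)); return [(s[i,4],c[i],l==i) for i in range(1,k) if s[i,4]>=amin]
def top_pts(im,d,n='top'):
    v,u=np.mgrid[:384,:512]; P=world(n,np.c_[u.ravel(),v.ravel()],d.ravel()).reshape(384,512,3); return P
def bar(P,m,zlo,zhi):
    Q=P[m&(P[:,:,2]>zlo)&(P[:,:,2]<zhi)][:,:2]; c,wh,a=cv2.minAreaRect(Q.astype(np.float32)); 
    w=np.linalg.svd(Q-Q.mean(0),full_matrices=False)[2][0]; return Q.mean(0),np.array(c),np.round(wh,4),np.degrees(np.arctan2(w[1],w[0]))%180,len(Q)
E
python3 - <<'E'
from meas import *
Z=np.load('pics/top0.npz'); im,d=Z['im'],Z['d']; P=top_pts(im,d)
hsv=cv2.cvtColor(im,cv2.COLOR_RGB2HSV); H,S,V=[hsv[:,:,i].astype(int) for i in range(3)]
blue=(H>100)&(H<130)&(S>150)
for a,c,m in comps('top',blue,150):
    z=P[m][:,2]; print('blue',a,c,np.percentile(z,[5,50,95]).round(4))
    zt=np.percentile(z,99)
    if a<2000: 
        f=m&(abs(P[:,:,2]-0.036)<.006); Q=P[f][:,:2]; print(' flange',cv2.minEnclosingCircle(Q.astype(np.float32)),Q.mean(0)); print(' bar',bar(P,m,.055,.08)) 
        g=comps('t',cv2.dilate(m.astype(np.uint8),np.ones((3,3)))*0+((S<90)&(V>110)&(np.hypot(P[:,:,0]-Q.mean(0)[0],P[:,:,1]-Q.mean(0)[1])<.05)),1)
        print(' white',[(x[0],onplane('top',[x[1]],.036)[0].round(4)) for x in g])
green=(H>40)&(H<90)&(P[:,:,2]>.09)&(P[:,:,2]<.125)&(P[:,:,0]>.5)
for a,c,m in comps('top',green,60): print('green',a,c,cv2.minEnclosingCircle(P[m][:,:2].astype(np.float32)))
# dial
t=P[203*384//600,447*512//800]; print('dial px',t)
near=np.hypot(P[:,:,0]-t[0],P[:,:,1]-t[1])<.05
print('fin',bar(P,near,.1,.125)); q=near&(abs(P[:,:,2]-.076)<.006); print('disc',cv2.minEnclosingCircle(P[q][:,:2].astype(np.float32)))
red=((H<8)|(H>172))&(S>140)&(V>80)
for a,c,m in comps('top',red&(P[:,:,0]>.5)&(P[:,:,0]<.9)&(P[:,:,2]>.03),2): print('red',a,c,onplane('top',[c],.106)[0].round(4),P[m].mean(0).round(4))
wh=(S<60)&(V>140)&(P[:,:,2]>.08)
for a,c,m in comps('top',wh,3): print('white',a,c,P[m].mean(0).round(4))
cr=im[95:230,185:330]; cv2.imwrite('pics/crop0.png',cv2.resize(cr[:,:,::-1],None,fx=4.4,fy=4.4,interpolation=cv2.INTER_CUBIC))
E
```

```text
blue 1503 [125.58283433 143.76047904] [0.0034 0.0639 0.1211]
 flange ((0.6329953670501709, 0.378976434469223), 0.06432439386844635) [0.63140798 0.37483132]
 bar (array([0.63553664, 0.37210017]), array([0.63985807, 0.37334618]), array([0.0937, 0.1689]), np.float64(172.24950026293547), 282)
 white []
blue 783 [266.5440613  209.29374202] [0.0257 0.0297 0.066 ]
 flange ((0.4434719383716583, -0.019306577742099762), 0.04501909390091896) [ 0.44218472 -0.01939865]
 bar (array([ 0.44299584, -0.01772755]), array([ 0.44324121, -0.01774607]), array([0.0138, 0.0604]), np.float64(116.16895483844682), 112)
 white [(np.int32(1), array([0.4707, 0.0185, 0.036 ])), (np.int32(1), array([ 0.4629, -0.0547,  0.036 ])), (np.int32(1), array([0.4596, 0.0245, 0.036 ])), (np.int32(7), array([0.4399, 0.0278, 0.036 ])), (np.int32(7), array([0.4271, 0.0161, 0.036 ])), (np.int32(3), array([0.4229, 0.0245, 0.036 ])), (np.int32(6), array([0.4114, 0.0159, 0.036 ])), (np.int32(1), array([0.3997, 0.0008, 0.036 ])), (np.int32(1), array([ 0.3995, -0.0048,  0.036 ])), (np.int32(1), array([ 0.3966, -0.0104,  0.036 ]))]
blue
[... 1202 characters left out ...]
y([0.0136, 0.0519]), np.float64(132.835779052485), 101)
disc ((0.6638761162757874, -0.07803983241319656), 0.04073375463485718)
red 6 [281.33333333 129.33333333] [ 0.6543 -0.065   0.106 ] [ 0.653  -0.0647  0.1113]
red 7 [243.28571429 134.14285714] [0.6445 0.038  0.106 ] [0.6462 0.0383 0.0989]
red 2 [277.5 135. ] [ 0.6391 -0.0541  0.106 ] [ 0.6454 -0.0552  0.0786]
red 9 [289.11111111 141.44444444] [ 0.6204 -0.0847  0.106 ] [ 0.6285 -0.0873  0.0683]
red 5 [207.2 149.6] [0.6055 0.1365 0.106 ] [0.6053 0.1363 0.1071]
white 7 [291.28571429 119.85714286] [ 0.6787 -0.0926  0.1098]
white 15 [281.73333333 126.73333333] [ 0.6604 -0.0661  0.1101]
white 3 [214.33333333 150.66666667] [0.6017 0.117  0.1072]
```

View pics/crop0.png

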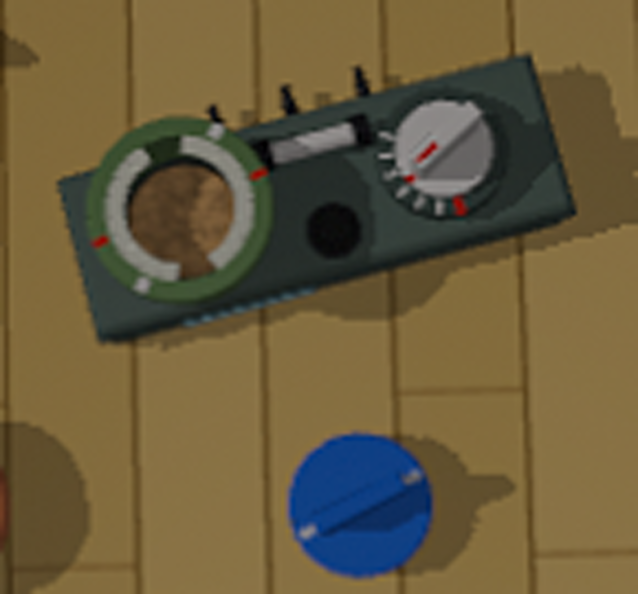

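The crop confirms the rightmost lid: upright, with its bar running from (308,530) to (412,477) and white marks at both ends. In the same crop the dial's red end is about 61° clockwise of the big red tick, and the gaps are at (163,150) and (197,272). Next I compute the move to above the dial.

```bash
cat > go.py <<'E'
import sys; from h import *; from scipy.spatial.transform import Rotation as R
def delta(x,y,z,yaw):
    o=get_obs(); M=R.from_euler('xyz',o['eef_rot']).as_matrix(); d=M.T@(np.array([x,y,z])-o['ee_pos'])
    cy=np.degrees(np.arctan2(M[1,0],M[0,0])); s=(cy-yaw+180)%360-180
    print('t',o['time_s'],'pos',o['ee_pos'].round(4),'yaw',cy.round(2),'tooly',M[:,1].round(4),'w',round(o['grip_width'],4),'F',o['force'].round(1),'M',o['moment'].round(2),'q6',o['qpos'][5].round(2)); print('shift mm',(d*1000).round(1),'spin',s.round(2))
if __name__=='__main__': delta(*map(float,sys.argv[1:]))
E
python3 go.py .6643 -.0778 .200 42.8
```

```text
t 0.1 pos [0.2038 0.5106 0.2012] yaw 68.24 tooly [-5.e-04 -1.e-03 -1.e+00] w 0.0942 F [ 0.3 -0.5 -0.5] M [-0.04  0.   -0.03] q6 -0.07
shift mm [-375.7    1.6 -645.8] spin 25.44
```

```bash
python3 -m handwheel '[{"fingers":0.06,"x":-0.376,"y":0.002,"z":-0.646,"spin":25.4},{"fingers":0.06,"x":-0.376,"y":0.002,"z":-0.646,"spin":25.4},{"fingers":0.06,"x":-0.376,"y":0.002,"z":-0.646,"spin":25.4},{"fingers":0.06,"x":-0.376,"y":0.002,"z":-0.646,"spin":25.4},{"fingers":0.06,"x":-0.376,"y":0.002,"z":-0.646,"spin":25.4},{"fingers":0.06,"x":-0.376,"y":0.002,"z":-0.646,"spin":25.4},{"fingers":0.06,"x":-0.376,"y":0.002,"z":-0.646,"spin":25.4},{"fingers":0.06,"x":-0.376,"y":0.002,"z":-0.646,"spin":25.4},{"fingers":0.06,"x":-0.376,"y":0.002,"z":-0.646,"spin":25.4},{"fingers":0.06,"x":-0.376,"y":0.002,"z":-0.646,"spin":25.4}]' 20; python3 go.py .6643 -.0778 .200 42.8
```

```text
time_s: 1.1
ee_pos: [0.5129, 0.115, 0.2003]
eef_rot: [-1.571, 0.0, 0.748]
force: [0.7, 0.2, -0.0]
grip_width: 0.0502
t 1.1 pos [0.5129 0.115  0.2003] yaw 42.83 tooly [-2.e-04 -0.e+00 -1.e+00] w 0.0502 F [ 0.7  0.2 -0. ] M [ 0.01 -0.03  0.01] q6 -0.6
shift mm [ -20.     0.3 -244.4] spin 0.03
```

```bash
python3 -m handwheel '[{"fingers":0.06,"x":-0.020,"y":0,"z":-0.244,"spin":0},{"fingers":0.06,"x":-0.020,"y":0,"z":-0.244,"spin":0},{"fingers":0.06,"x":-0.020,"y":0,"z":-0.244,"spin":0},{"fingers":0.06,"x":-0.020,"y":0,"z":-0.244,"spin":0},{"fingers":0.06,"x":-0.020,"y":0,"z":-0.244,"spin":0},{"fingers":0.06,"x":-0.020,"y":0,"z":-0.244,"spin":0},{"fingers":0.06,"x":-0.020,"y":0.03,"z":-0.244,"spin":0},{"fingers":0.06,"x":-0.020,"y":0.06,"z":-0.244,"spin":0},{"fingers":0.06,"x":-0.020,"y":0.06,"z":-0.244,"spin":0},{"fingers":0.06,"x":-0.020,"y":0.06,"z":-0.244,"spin":0}]' 20; python3 go.py .6643 -.0778 .101 42.8
```

```text
time_s: 2.1
ee_pos: [0.6632, -0.0751, 0.1411]
eef_rot: [-1.571, 0.0, 0.748]
force: [-0.5, 0.4, 0.5]
grip_width: 0.0498
t 2.1 pos [ 0.6632 -0.0751  0.1411] yaw 42.86 tooly [-3.e-04  1.e-04 -1.e+00] w 0.0498 F [-0.5  0.4  0.5] M [-0.05  0.02  0.05] q6 -0.92
shift mm [-1.  40.1 -2.7] spin 0.06
```

```bash
python3 -m handwheel '[{"fingers":0.06,"x":-0.001,"y":0.02,"z":-0.003,"spin":0},{"fingers":0.06,"x":-0.001,"y":0.04,"z":-0.003,"spin":0},{"fingers":0.06,"x":-0.001,"y":0.04,"z":-0.003,"spin":0},{"fingers":-1,"x":-0.001,"y":0.04,"z":-0.003,"spin":0},{"fingers":-1,"x":-0.001,"y":0.04,"z":-0.003,"spin":0},{"fingers":-1,"x":-0.001,"y":0.04,"z":-0.003,"spin":0},{"fingers":-1,"x":-0.001,"y":0.04,"z":-0.003,"spin":0},{"fingers":-1,"x":-0.001,"y":0.04,"z":-0.003,"spin":0},{"fingers":-1,"x":-0.001,"y":0.04,"z":-0.003,"spin":0},{"fingers":-1,"x":-0.001,"y":0.04,"z":-0.003,"spin":0}]' 25; python3 go.py .6643 -.0778 .101 103.6
```

```text
time_s: 3.1
ee_pos: [0.6657, -0.0774, 0.1011]
eef_rot: [-1.572, -0.003, 0.748]
force: [7.2, 5.0, -0.9]
grip_width: 0.013
t 3.1 pos [ 0.6657 -0.0774  0.1011] yaw 42.87 tooly [ 0.0033  0.001  -1.    ] w 0.013 F [ 7.2  5.  -0.9] M [ 1.02 -1.34 -0.05] q6 -0.92
shift mm [-1.3  0.1  0.7] spin -60.73
```

```bash
python3 -m handwheel '[{"fingers":-1,"x":0.001,"y":0,"z":0,"spin":0},{"fingers":-1,"x":0.002,"y":0,"z":0,"spin":-6},{"fingers":-1,"x":0.002,"y":0,"z":0,"spin":-12},{"fingers":-1,"x":0.002,"y":0,"z":0,"spin":-18},{"fingers":-1,"x":0.002,"y":0,"z":0,"spin":-24},{"fingers":-1,"x":0.002,"y":0,"z":0,"spin":-30},{"fingers":-1,"x":0.002,"y":0,"z":0,"spin":-36},{"fingers":-1,"x":0.002,"y":0,"z":0,"spin":-42},{"fingers":-1,"x":0.002,"y":0,"z":0,"spin":-48},{"fingers":-1,"x":0.002,"y":0,"z":0,"spin":-50}]' 25; python3 go.py .6650 -.0778 .101 103.6
```

```text
time_s: 4.1
ee_pos: [0.6661, -0.0772, 0.1011]
eef_rot: [-1.571, 0.0, 1.624]
force: [-1.3, -0.1, 4.7]
grip_width: 0.0128
t 4.1 pos [ 0.6661 -0.0772  0.1011] yaw 93.06 tooly [ 4.e-04 -3.e-04 -1.e+00] w 0.0128 F [-1.3 -0.1  4.7] M [-0.1   0.29 -0.04] q6 -1.79
shift mm [-0.5  0.1  1.1] spin -10.54
```

```bash
python3 -m handwheel '[{"fingers":-1,"x":0,"y":0,"z":0,"spin":-2},{"fingers":-1,"x":0,"y":0,"z":0,"spin":-4},{"fingers":-1,"x":0,"y":0,"z":0,"spin":-6},{"fingers":-1,"x":0,"y":0,"z":0,"spin":-8},{"fingers":-1,"x":0,"y":0,"z":0,"spin":-10},{"fingers":-1,"x":0,"y":0,"z":0,"spin":-11},{"fingers":-1,"x":0,"y":0,"z":0,"spin":-12},{"fingers":-1,"x":0,"y":0,"z":0,"spin":-13},{"fingers":-1,"x":0,"y":0,"z":0,"spin":-14},{"fingers":-1,"x":0,"y":0,"z":0,"spin":-14}]' 25; python3 go.py .6650 -.0778 .101 103.6
```

```text
time_s: 5.1
ee_pos: [0.6661, -0.0772, 0.101]
eef_rot: [-1.571, 0.0, 1.864]
force: [-1.4, 0.3, 5.2]
grip_width: 0.0125
t 5.1 pos [ 0.6661 -0.0772  0.101 ] yaw 106.83 tooly [ 6.e-04 -2.e-04 -1.e+00] w 0.0125 F [-1.4  0.3  5.2] M [-0.03  0.41 -0.41] q6 -2.03
shift mm [-0.2  0.   1.2] spin 3.23
```

```bash
python3 -m handwheel '[{"fingers":-0.2,"x":0,"y":0,"z":0,"spin":0},{"fingers":-0.2,"x":0,"y":0,"z":0,"spin":0},{"fingers":-0.2,"x":0,"y":0,"z":0,"spin":0},{"fingers":-0.2,"x":0,"y":-0.02,"z":0,"spin":0},{"fingers":-0.2,"x":0,"y":-0.05,"z":0,"spin":0},{"fingers":0.1,"x":0,"y":-0.08,"z":0,"spin":8},{"fingers":0.1,"x":0,"y":-0.08,"z":0.05,"spin":16},{"fingers":0.1,"x":0,"y":-0.08,"z":0.10,"spin":24},{"fingers":0.1,"x":0,"y":-0.08,"z":0.15,"spin":32},{"fingers":0.1,"x":0,"y":-0.08,"z":0.20,"spin":40}]' 25; python3 go.py .443 -.018 .12 26.2
```

```text
time_s: 6.1
ee_pos: [0.4725, -0.1352, 0.1802]
eef_rot: [-1.571, 0.0, 1.161]
force: [-0.5, -0.7, 1.1]
grip_width: 0.0519
t 6.1 pos [ 0.4725 -0.1352  0.1802] yaw 66.52 tooly [-0.e+00 -1.e-04 -1.e+00] w 0.0519 F [-0.5 -0.7  1.1] M [-0.04 -0.03  0.02] q6 -1.51
shift mm [95.7 60.1 73.8] spin 40.32
```

```bash
cat > look.py <<'E'
import sys; from meas import *
tag=sys.argv[1]; im,d=cams.camera('top'); np.savez(f'pics/top{tag}.npz',im=im,d=d); P=top_pts(im,d)
t=np.array([.6645,-.0778]); near=np.hypot(P[:,:,0]-t[0],P[:,:,1]-t[1])<.05
print('fin',bar(P,near,.1,.118))
hsv=cv2.cvtColor(im,cv2.COLOR_RGB2HSV); H,S,V=[hsv[:,:,i].astype(int) for i in range(3)]
red=((H<8)|(H>172))&(S>140)&(V>80)
for a,c,m in comps('top',red&near,2): print('red',a,c,onplane('top',[c],.11)[0].round(4),onplane('top',[c],.072)[0].round(4))
for a,c,m in comps('top',(H>100)&(H<130)&(S>150)&(P[:,:,0]<.8),100):
    if a<1300: print('blue',a,c,'bar',bar(P,m,.055,.075))
cr=im[80:230,170:340]; cv2.imwrite(f'pics/crop{tag}.png',cv2.resize(cr[:,:,::-1],None,fx=4,fy=4,interpolation=cv2.INTER_CUBIC))
E
python3 look.py 1
```

```text
fin (array([ 0.66352596, -0.07722916]), array([ 0.6649003 , -0.07744347]), array([0.0523, 0.0134]), np.float64(12.53410833634939), 98)
red 6 [288.         130.66666667] [ 0.6491 -0.0826  0.11  ] [ 0.6584 -0.0851  0.072 ]
red 14 [288.85714286 140.28571429] [ 0.6227 -0.0839  0.11  ] [ 0.631  -0.0864  0.072 ]
blue 781 [266.50832266 209.31241997] bar (array([ 0.44332508, -0.01799862]), array([ 0.44356847, -0.01767272]), array([0.0137, 0.0604]), np.float64(115.79569778868098), 111)
blue 787 [221.50571792 247.3252859 ] bar (array([0.33879849, 0.11023143]), array([0.33823797, 0.11061191]), array([0.0133, 0.0583]), np.float64(134.22662925515138), 105)
blue 787 [163.26683609 269.70266836] bar (array([0.28098395, 0.28000923]), array([0.28012615, 0.28081802]), array([0.0145, 0.0618]), np.float64(159.86193822081808), 119)
```

View pics/crop1.png

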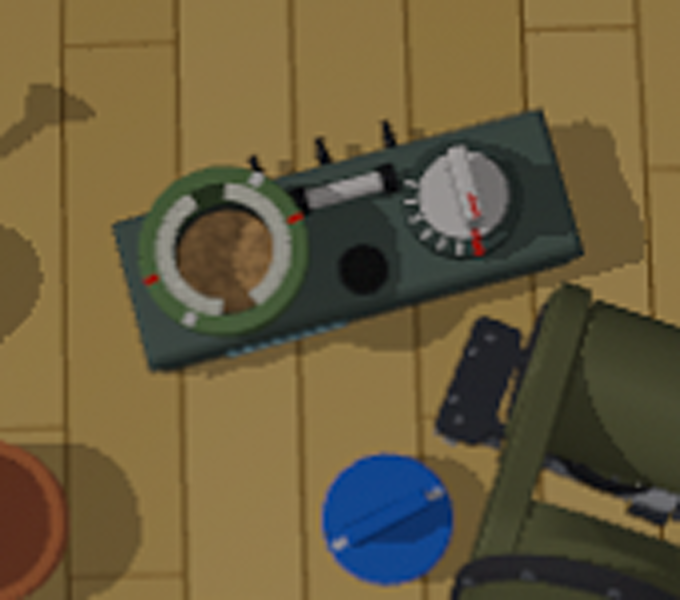

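The dial's red end now points at the red tick, at (475,225) in the crop: fin at 12.5°, expected 13.6°. The chosen lid is untouched. Now the lid grasp.

```bash
python3 -m handwheel '[{"fingers":0.1,"x":0.048,"y":0.03,"z":0.037,"spin":8},{"fingers":0.1,"x":0.096,"y":0.06,"z":0.074,"spin":16},{"fingers":0.1,"x":0.096,"y":0.06,"z":0.074,"spin":24},{"fingers":0.1,"x":0.096,"y":0.06,"z":0.074,"spin":32},{"fingers":0.1,"x":0.096,"y":0.06,"z":0.074,"spin":40},{"fingers":0.1,"x":0.096,"y":0.06,"z":0.074,"spin":40.3},{"fingers":0.1,"x":0.096,"y":0.06,"z":0.074,"spin":40.3},{"fingers":0.1,"x":0.096,"y":0.06,"z":0.074,"spin":40.3},{"fingers":0.1,"x":0.096,"y":0.06,"z":0.074,"spin":40.3},{"fingers":0.1,"x":0.096,"y":0.06,"z":0.074,"spin":40.3}]' 25; python3 go.py .444 -.0175 .0535 26
```

```text
time_s: 7.15
ee_pos: [0.4443, -0.0177, 0.1204]
eef_rot: [-1.571, -0.0, 0.464]
force: [0.2, 0.2, -0.3]
grip_width: 0.0518
t 7.15 pos [ 0.4443 -0.0177  0.1204] yaw 26.59 tooly [ 0. -0. -1.] w 0.0518 F [ 0.2  0.2 -0.3] M [-0.05  0.01  0.01] q6 -0.59
shift mm [-0.2 66.9  0.4] spin 0.59
```

```bash
python3 -m handwheel '[{"fingers":0.1,"x":0,"y":0.03,"z":0,"spin":0.5},{"fingers":0.1,"x":0,"y":0.06,"z":0,"spin":0.5},{"fingers":0.1,"x":0,"y":0.067,"z":0,"spin":0.5},{"fingers":0.1,"x":0,"y":0.067,"z":0,"spin":0.5},{"fingers":-1,"x":0,"y":0.067,"z":0,"spin":0.5},{"fingers":-1,"x":0,"y":0.067,"z":0,"spin":0.5},{"fingers":-1,"x":0,"y":0.067,"z":0,"spin":0.5},{"fingers":-1,"x":0,"y":0.067,"z":0,"spin":0.5},{"fingers":-1,"x":0,"y":0.067,"z":0,"spin":0.5},{"fingers":-1,"x":0,"y":0.067,"z":0,"spin":0.5}]' 30; python3 go.py .444 -.0175 .0535 26
```

```text
time_s: 8.15
ee_pos: [0.4445, -0.0176, 0.0536]
eef_rot: [-1.571, -0.0, 0.454]
force: [-0.0, 0.8, 2.5]
grip_width: 0.0136
t 8.15 pos [ 0.4445 -0.0176  0.0536] yaw 26.04 tooly [ 5.e-04  0.e+00 -1.e+00] w 0.0136 F [-0.   0.8  2.5] M [ 0.04 -0.05  0.01] q6 -0.58
shift mm [-0.4  0.1  0.3] spin 0.04
```

```bash
python3 -m handwheel '[{"fingers":-1,"x":0,"y":-0.03,"z":0,"spin":0},{"fingers":-1,"x":0,"y":-0.07,"z":0,"spin":0},{"fingers":-1,"x":0,"y":-0.11,"z":0,"spin":0},{"fingers":-1,"x":0,"y":-0.145,"z":0,"spin":-6},{"fingers":-1,"x":0,"y":-0.145,"z":0,"spin":-13},{"fingers":-1,"x":0,"y":-0.145,"z":0,"spin":-20},{"fingers":-1,"x":0,"y":-0.145,"z":0,"spin":-27},{"fingers":-1,"x":0,"y":-0.145,"z":0,"spin":-34},{"fingers":-1,"x":0,"y":-0.145,"z":0,"spin":-41},{"fingers":-1,"x":0,"y":-0.145,"z":0,"spin":-43}]' 30; python3 go.py .6255 .0873 .198 103.6
```

```text
time_s: 9.15
ee_pos: [0.4441, -0.0176, 0.1982]
eef_rot: [-1.57, 0.0, 1.21]
force: [-0.1, 0.8, -2.1]
grip_width: 0.0134
t 9.15 pos [ 0.4441 -0.0176  0.1982] yaw 69.31 tooly [-5.e-04  0.e+00 -1.e+00] w 0.0134 F [-0.1  0.8 -2.1] M [-0.01  0.02  0.02] q6 -1.33
shift mm [ 1.622e+02  1.000e-01 -1.326e+02] spin -34.29
```

```bash
python3 -m handwheel '[{"fingers":-1,"x":0.015,"y":0,"z":-0.012,"spin":-4},{"fingers":-1,"x":0.035,"y":0,"z":-0.029,"spin":-9},{"fingers":-1,"x":0.060,"y":0,"z":-0.049,"spin":-15},{"fingers":-1,"x":0.085,"y":0,"z":-0.070,"spin":-21},{"fingers":-1,"x":0.110,"y":0,"z":-0.090,"spin":-27},{"fingers":-1,"x":0.135,"y":0,"z":-0.110,"spin":-32},{"fingers":-1,"x":0.155,"y":0,"z":-0.127,"spin":-34.3},{"fingers":-1,"x":0.162,"y":0,"z":-0.1325,"spin":-34.3},{"fingers":-1,"x":0.162,"y":0,"z":-0.1325,"spin":-34.3},{"fingers":-1,"x":0.162,"y":0,"z":-0.1325,"spin":-34.3}]' 30; python3 go.py .6255 .0873 .168 103.6
python3 - <<'E'
from h import *
im,d=cams.camera('scene'); c=proj('scene',[[.6255,.087,.12]])[0].astype(int); print(c)
r=im[c[1]-70:c[1]+50,c[0]-90:c[0]+70]; cv2.imwrite('pics/s2.png',cv2.resize(r[:,:,::-1],None,fx=4.5,fy=4.5,interpolation=cv2.INTER_CUBIC))
E
```

```text
time_s: 10.15
ee_pos: [0.6253, 0.0858, 0.1982]
eef_rot: [-1.57, 0.0, 1.802]
force: [0.3, -0.1, -0.9]
grip_width: 0.0133
t 10.15 pos [0.6253 0.0858 0.1982] yaw 103.27 tooly [-7.e-04 -2.e-04 -1.e+00] w 0.0133 F [ 0.3 -0.1 -0.9] M [ 0.05 -0.01 -0.  ] q6 -1.72
shift mm [ 1.4 30.2 -0.6] spin -0.33
[282 222]
```

View pics/s2.png

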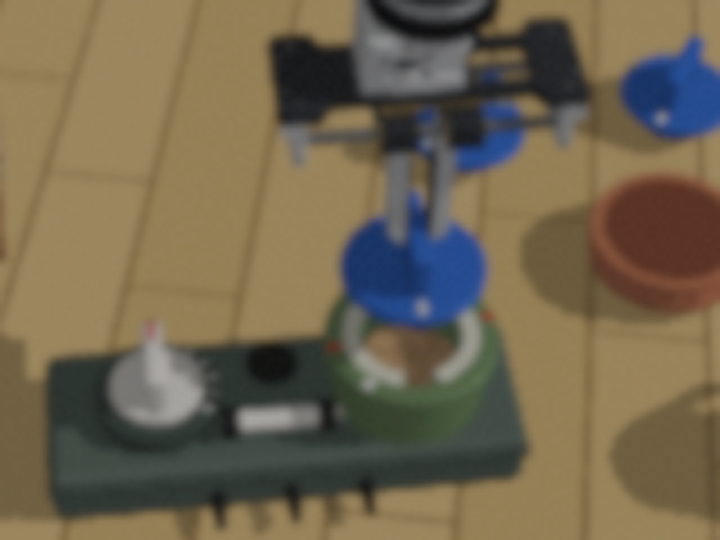

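The lid hangs level over the pot, with its front white mark at (422,308) over the gap at about (420,375). The dial is still at zero. I'll descend slowly.

```bash
python3 -m handwheel '[{"fingers":-1,"x":0.0005,"y":0.010,"z":0,"spin":0},{"fingers":-1,"x":0.0005,"y":0.020,"z":0,"spin":0},{"fingers":-1,"x":0.0005,"y":0.028,"z":0,"spin":0},{"fingers":-1,"x":0.0005,"y":0.034,"z":0,"spin":0},{"fingers":-1,"x":0.0005,"y":0.038,"z":0,"spin":0},{"fingers":-1,"x":0.0005,"y":0.041,"z":0,"spin":0},{"fingers":-1,"x":0.0005,"y":0.043,"z":0,"spin":0},{"fingers":-1,"x":0.0005,"y":0.045,"z":0,"spin":0},{"fingers":-1,"x":0.0005,"y":0.046,"z":0,"spin":0},{"fingers":-1,"x":0.0005,"y":0.046,"z":0,"spin":0}]' 30; python3 go.py .6255 .0873 .1375 103.6
```

```text
time_s: 11.2
ee_pos: [0.6259, 0.0868, 0.1524]
eef_rot: [-1.571, 0.0, 1.804]
force: [1.2, 0.9, -2.2]
grip_width: 0.0138
t 11.2 pos [0.6259 0.0868 0.1524] yaw 103.34 tooly [ 0.  0. -1.] w 0.0138 F [ 1.2  0.9 -2.2] M [ 0.01  0.01 -0.02] q6 -1.72
shift mm [ 0.6 14.9  0.2] spin -0.26
```

```bash
python3 -m handwheel '[{"fingers":-1,"x":0,"y":0.002,"z":0,"spin":0},{"fingers":-1,"x":0,"y":0.004,"z":0,"spin":0},{"fingers":-1,"x":0,"y":0.006,"z":0,"spin":0},{"fingers":-1,"x":0,"y":0.008,"z":0,"spin":0},{"fingers":-1,"x":0,"y":0.010,"z":0,"spin":0},{"fingers":-1,"x":0,"y":0.0115,"z":0,"spin":0},{"fingers":-1,"x":0,"y":0.013,"z":0,"spin":0},{"fingers":-1,"x":0,"y":0.014,"z":0,"spin":0},{"fingers":-1,"x":0,"y":0.0145,"z":0,"spin":0},{"fingers":-1,"x":0,"y":0.0145,"z":0,"spin":0}]' 30; python3 go.py .6255 .0873 .1375 103.6
```

```text
time_s: 12.2
ee_pos: [0.6259, 0.0868, 0.1379]
eef_rot: [-1.571, 0.0, 1.804]
force: [-0.5, -0.0, -1.3]
grip_width: 0.0137
t 12.2 pos [0.6259 0.0868 0.1379] yaw 103.34 tooly [ 0. -0. -1.] w 0.0137 F [-0.5 -0.  -1.3] M [ 0.01 -0.02  0.01] q6 -1.72
shift mm [0.6 0.4 0.3] spin -0.26
```

```bash
python3 -m handwheel '[{"fingers":-1,"x":0,"y":0.0007,"z":0,"spin":0},{"fingers":-1,"x":0,"y":0.0007,"z":0,"spin":3},{"fingers":-1,"x":0,"y":0.0007,"z":0,"spin":7},{"fingers":-1,"x":0,"y":0.0007,"z":0,"spin":11},{"fingers":-1,"x":0,"y":0.0007,"z":0,"spin":15},{"fingers":-1,"x":0,"y":0.0007,"z":0,"spin":19},{"fingers":-1,"x":0,"y":0.0007,"z":0,"spin":22},{"fingers":-1,"x":0,"y":0.0007,"z":0,"spin":25},{"fingers":-1,"x":0,"y":0.0007,"z":0,"spin":25},{"fingers":-1,"x":0,"y":0.0007,"z":0,"spin":25}]' 30; python3 go.py .6258 .0870 .1375 63.6
```

```text
time_s: 13.2
ee_pos: [0.6261, 0.0867, 0.1376]
eef_rot: [-1.572, -0.0, 1.369]
force: [0.2, -0.1, 2.5]
grip_width: 0.0132
t 13.2 pos [0.6261 0.0867 0.1376] yaw 78.42 tooly [ 9.e-04  0.e+00 -1.e+00] w 0.0132 F [ 0.2 -0.1  2.5] M [-0.12 -0.11 -0.07] q6 -1.29
shift mm [0.2 0.1 0.4] spin 14.82
```

```bash
python3 -m handwheel '[{"fingers":-1,"x":0,"y":0,"z":0,"spin":3},{"fingers":-1,"x":0,"y":0,"z":0,"spin":6},{"fingers":-1,"x":0,"y":0,"z":0,"spin":9},{"fingers":-1,"x":0,"y":0,"z":0,"spin":12},{"fingers":-1,"x":0,"y":0,"z":0,"spin":14},{"fingers":-1,"x":0,"y":0,"z":0,"spin":14.8},{"fingers":-1,"x":0,"y":0,"z":0,"spin":14.8},{"fingers":-1,"x":0,"y":0,"z":0,"spin":14.8},{"fingers":-1,"x":0,"y":0,"z":0,"spin":14.8},{"fingers":-1,"x":0,"y":0,"z":0,"spin":14.8}]' 30; python3 go.py .6258 .0870 .1375 63.6;  python3 - <<'E'
from meas import *
out=[]
for n in ('scene','top'):
    im,d=cams.camera(n); c=proj(n,[[.6255,.05,.12]])[0].astype(int); print(n,c)
    r=im[c[1]-50:c[1]+40,c[0]-65:c[0]+55]; out.append(cv2.resize(r[:,:,::-1],None,fx=3.3,fy=3.3,interpolation=cv2.INTER_CUBIC))
    hsv=cv2.cvtColor(im,cv2.COLOR_RGB2HSV); H,S,V=[hsv[:,:,i].astype(int) for i in range(3)]
    P=onplane(n,np.stack(np.meshgrid(np.arange(512),np.arange(384)),-1).reshape(-1,2),.110).reshape(384,512,3)
    g=np.hypot(P[:,:,0]-.6255,P[:,:,1]-.087)<.065
    for a,cc,m in comps(n,g&(S<70)&(V>110),2):
        print(' white',a,cc.round(1),'@.113',onplane(n,[cc],.113)[0].round(4),'@.106',onplane(n,[cc],.106)[0].round(4))
cv2.imwrite('pics/c3.png',np.hstack(out))
E
```

```text
time_s: 14.2
ee_pos: [0.6261, 0.0868, 0.1376]
eef_rot: [-1.571, -0.0, 1.11]
force: [-0.8, -0.2, 5.4]
grip_width: 0.0137
t 14.2 pos [0.6261 0.0868 0.1376] yaw 63.6 tooly [ 7.e-04  1.e-04 -1.e+00] w 0.0137 F [-0.8 -0.2  5.4] M [-0.09  0.01  0.05] q6 -1.03
shift mm [0.1 0.1 0.3] spin 0.0
scene [270 221]
 white 6 [276.7 210.8] @.113 [0.5767 0.0645 0.113 ] @.106 [0.5704 0.0641 0.106 ]
 white 2 [285.  209.5] @.113 [0.5681 0.0892 0.113 ] @.106 [0.5617 0.089  0.106 ]
 white 49 [289.3 214.7] @.113 [0.5874 0.1037 0.113 ] @.106 [0.5812 0.1037 0.106 ]
 white 2 [277.  214.5] @.113 [0.5913 0.0668 0.113 ] @.106 [0.5852 0.0665 0.106 ]
 white 5 [275.6 232.2] @.113 [0.6599 0.069  0.113 ] @.106 [0.6542 0.0688 0.106 ]
 white 10 [273.7 236.7] @.113 [0.6771 0.0652 0.113 ] @.106 [0.6715 0.0649 0.106 ]
top [238 140]
```

View pics/c3.png

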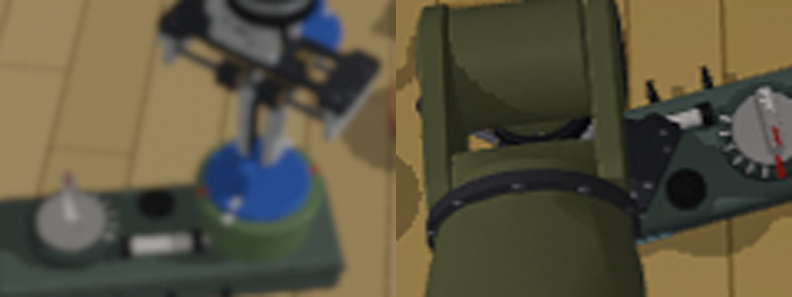

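The lid is seated. In the scene view its mark at (232,207) lines up with the collar mark at (227,221), within about 2°, and the red lock marks are well away. I'll firm up the grip and check that nothing else moved.

```bash
python3 -m handwheel '[{"fingers":-1,"x":0,"y":0,"z":0,"spin":0},{"fingers":-1,"x":0,"y":0,"z":0,"spin":0},{"fingers":-1,"x":0,"y":0,"z":0,"spin":0},{"fingers":-1,"x":0,"y":0,"z":0,"spin":0},{"fingers":-1,"x":0,"y":0,"z":0,"spin":0},{"fingers":-1,"x":0,"y":0,"z":0,"spin":0},{"fingers":-1,"x":0,"y":0,"z":0,"spin":0},{"fingers":-1,"x":0,"y":0,"z":0,"spin":0},{"fingers":-1,"x":0,"y":0,"z":0,"spin":0},{"fingers":-1,"x":0,"y":0,"z":0,"spin":0}]' 45; python3 go.py .6258 .0870 .1375 63.6
python3 - <<'E'
from h import *
d0=np.load('pics/scene0.npz')['d']; im,d=cams.camera('scene')
for n,uv in dict(saucers=(532,322),brush=(294,298),mister=(201,362),can=(593,390),spout=(583,427),lid2=(462,281),lid3=(536,270),dial=(354,372)).items():
    u,v=int(uv[0]*.64),int(uv[1]*.64); s=np.s_[v-8:v+9,u-8:u+9]; print(n,'median/95% depth change mm',(np.percentile(abs(d[s]-d0[s]),[50,95])*1000).round(1))
E
```

```text
time_s: 15.3
ee_pos: [0.626, 0.0868, 0.1376]
eef_rot: [-1.571, -0.0, 1.11]
force: [-0.6, -1.1, 4.9]
grip_width: 0.0135
t 15.3 pos [0.626  0.0868 0.1376] yaw 63.6 tooly [ 7.e-04  1.e-04 -1.e+00] w 0.0135 F [-0.6 -1.1  4.9] M [-0.07  0.08  0.08] q6 -1.03
shift mm [0.1 0.1 0.3] spin 0.0
saucers median/95% depth change mm [2.5 8. ]
brush median/95% depth change mm [2.8 9.8]
mister median/95% depth change mm [2.3 7.1]
can median/95% depth change mm [2.3 8.1]
spout median/95% depth change mm [2.  5.5]
lid2 median/95% depth change mm [363.1 464.8]
lid3 median/95% depth change mm [3.1 9.6]
dial median/95% depth change mm [ 4.9 42.1]
```

The bystanders are unmoved: their depth changes are within noise. The second lid only shows a change because the arm now covers it in this view, and the dial because it was turned. Handing in.

```bash
python3 -c "
from station import workorder; print(workorder.hand_in())"; python3 go.py .6258 .0870 .1375 63.6
```

```text
the job is handed in; nothing more can be done
None
the job is handed in; nothing more can be done
```

The timer is off and the blue lid is seated in the pot at the white bleed marks. I handed the job in at about 15 s with the lid still gripped.

- **Timer:** I turned the dial anticlockwise about 61° until the resisting moment rose to 0.41 Nm at the stop. The picture afterwards shows its red end at the red tick, with the fin at 12.5° where about 13.6° was expected, which is within measuring noise.
- **Lid:** I took the rightmost of the three blue lids and lowered it through the gaps without contact. It seated at the expected height, and I turned it clockwise 39.7°, well short of where the sprung fingers start to rub at 58°. It is held with a 45 N grip and about 5 N of downward push.
- **Last checks:**
  - **Alignment:** the lid mark reads about -26.5° against -26.4° worked out for the bleed mark. The bleed mark seen directly in the scene picture gave -24.8°. That 1.7° disagreement is about one pixel. The top camera could not check it because the arm covered the lid.
  - **Bystanders:** the saucers, brush, mister and watering can are unchanged within depth noise.
  - **Spare lids:** the lid farthest to the left is unchanged. The middle one was hidden behind the arm in the last view, so I could not check it at the end. It had not moved when I looked just before picking up the chosen lid.

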